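Hold the coil winder's tailstock open with its lever

ROBOT

A 7-joint arm with a two-finger parallel gripper is mounted at the origin on the work surface. World frame = base frame: x ahead of the robot, y to its left, z up, the work surface at z = 0. Lengths are in m, angles in rad, forces in N, time in s.
With the tool pointing down it reaches from about 0.425 to 0.875 m from the base axis. Payload 4.7 kg.
Tool frame: the origin (TCP) lies midway between the tips of the shut fingers; the grasp point (between the pads) lies 19 mm behind it; z points along the fingers, y is the line along which they close (so a half turn about z gives the same grasp; the last joint's range is limited). The gripper opens to 87 mm and grips with 3 to 60 N. Pads are 19 mm wide; open, the fingers measure 117 mm over their backs; the gripper's body (75 mm by 190 mm) begins 51 mm behind the grasp point.
Start: joints at [1.206, 0.321, -0.07, 1.45, 0.023, 1.371, -0.057], TCP at [0.24, -0.604, 0.223] pointing down, gripper open.
Joint ranges: [-2.86, 2.86], [-0.3, 2.09], [-1.38, 1.24], [0.06, 2.45], [-1.56, 4.7], [0.09, 2.05], [-2.69, 2.69]. Speed limits (rad/s): [2.57, 2.57, 3.14, 3.14, 3.14, 3.14, 3.14].

INTERFACE

Orientations are given as a rotation vector (axis times angle).
In Python, from bench import ctrl gives the robot as it stands. The module is installed in compiled form; this text tells all that it offers.
- The arm moves only by the shell command python3 -m handwheel 'ROWS' [FORCE]. ROWS is JSON, a list of rows, each a list of 7 numbers: the finger opening in m, from 0 to 0.087, then the shift along the tool's x, y, z in m, then the turn, a rotation vector about the tool's x, y, z in degrees. A call has 1 to 12 rows; each row shifts and turns the commanded pose from where the row before left it, along the tool's axes as they then stand; what a row does not reach is not made up. A row lasts 1/8 s, in which the tool goes at most 62.5 mm and 10.7 degrees, less where a joint would pass 70% of its speed; a pose out of reach is approached as far as the arm can. A call is refused whole if a number of a shift passes 0.0625 or a number of a turn 10.7, either way. A call with a gripper value outside its range is refused whole. The fingers move at their own pace and stop on an object; FORCE is the grip in N (left out, the last holds). Time passes only in rows, so rows that do not move let the fingers close. It gives the time, the measured TCP pose, the force, the opening and the grip force at its end, in the units of the state.
- ctrl.get_state(): the state, without advancing time (a new reading comes with each control period).
- ctrl.get_image(name): name is "scene" or "top" or "wrist"; returns (picture, depth): 420x560x3 uint8, blue, green, red; 420x560 float32, m along the optical axis (not along the pixel's ray), 0 where there is no reading.
- ctrl.camera_info(name): a dict with "intrinsics" (3x3 intrinsics, pixels), "D" ([k1, k2, p1, p2, k3] as OpenCV has them; the pictures are not rectified), "R" (3x3) and "t" (3): a world point X has camera coordinates R X + t. Camera axes: x right, y down, z forward; pixel columns grow to the right and rows downward; lengths in m; the calibration is good to about 2 mm. A picture is of the moment at which its call begins: read the wrist's pose just before it. camera_info takes no time and is no camera call; for the wrist camera it gives the pose at the moment of the call.
- ctrl.close_job(): hands the job in; it is judged then, once.
The state is a dict: "time": time; "joint_positions": joint angles; "qd": joint speeds; "joint_torque": joint torques, N m; "position": TCP position; "tool_rot": TCP orientation; "ft_force": force on the tool from outside, world axes, zero at the start; "torque": the same for the moment, N m; "grip_width": opening from 0.0 (shut) to 1.0 (fully open); "grip_force": force on a finger pad.
Only numpy, scipy, OpenCV 4.12 (cv2) and the standard library are available. Lean on these libraries where they do the work, as an engineer would, in place of code of your own. Each camera call takes 0.05 s, during which the arm holds its last target. There are 200 camera calls.

TASK

The coil winder needs its spring-closed tailstock opened for the next bobbin: pick up the loose lever, fit its square hub fully down onto the square stub on top of the tailstock, and pull the lever round clockwise (seen from above) against the spring until the red pointer stands on the yellow mark. Keep hold of the lever and finish while still holding the pointer on the mark, so that a colleague can set the bobbin in. Work the tailstock by its lever only, do not touch its sliding centre or pointer, and leave the other things on the bench where they are.

Things in the scene. Friction and masses are not known exactly. Their poses are not given: they have to be found in the camera images.
- winder: bench coil winder, cream, 0.65 m long, fixed. Origin on the bench below the lever stub's axis; +y runs along its bed to the headstock (210 mm tall, from y = 240 mm on), z up. Tailstock housing: x -36 to 78 mm, y -95 to 75 mm, top at 145 mm. Its sprung steel centre lies ahead of it (y 75 to 155 mm); the pointer's arm runs over the top at x 48 to 60 mm, y above 15 mm, up to z 158 mm
- stub (a point): centre of the round steel seat (68 mm diameter, 170 mm above the bench) at the foot of the upright brass stub, 18 mm square, 35 mm tall (the last 7 mm tapered to 11 mm); sides along this frame's x and y, z up. The stub turns with the lever, clockwise seen from above, 0 to 1.8 rad; 1 rad draws the pointer back 20 mm. The spring always turns it back: 0.4 N m at rest, 0.75 N m at 1.1 rad
- lever: loose lever, 0.3 to 0.5 kg, flat on the bench. Steel hub 44 (its x) by 40 (y) by 30 mm tall with an upright square through-bore of 20 mm, sides along x and y. Origin: centre of the hub's underside, z up. A flat alloy arm, 20 mm wide, 10 mm thick, level with the underside, runs along +x to 128 mm. It balances at x = 21 mm. Fits the stub in any of four square positions, with 0.15 rad of play
- lever_grip (a point): point on the axis of the lever's upright orange grip (26 mm diameter, on the arm 120 mm from the hub's centre, from 10 to 68 mm above the lever's underside), 45 mm above the underside. At rest on the stub the arm stands 0.9 rad clockwise of the winder's +x, or a multiple of 90 degrees from there; the first way leaves most room: the pull then comes towards the robot
- quill_body (a joint): travel of the tailstock's spring-loaded sliding centre, m: 0 at rest (sprung towards the headstock), 0.036 fully drawn back
- pointer (a point): tip of the red pointer that moves with the sliding centre over the scale on the tailstock's top; it moves along the winder's -y as the lever is pulled (its axes are the winder's)
- mark: yellow clip on the scale, 7 mm wide along the scale (its y, the winder's y), 10 mm tall; origin at the middle of its width, on the housing's top. The pointer is on the mark when its tip is level with the clip along the scale; at the start it is 15 to 25 mm short of it, on the +y side
- bobbin_empty: empty white plastic bobbin standing on end, 72 mm diameter flanges, 100 mm tall; origin at the centre of its underside. Bystander
- bobbin_wound: bobbin wound with copper, 72 mm diameter, 100 mm tall, standing; origin at the centre of its underside. Bystander
- stator: steel stator core lying flat, a ring of 120 mm diameter, 60 mm tall, copper in its slots; origin at the centre of its underside. Bystander
- wire_spool: black-flanged spool of dark red enamelled wire, 90 mm diameter, 90 mm tall; origin at the centre of its underside. Bystander
- mallet: hammer lying flat, handle along its -x. Bystander
- spanner: steel spanner lying flat along its x. Bystander
Things that resemble listed ones, but are neither listed nor needed, are in the scene too. Leave any brown or green look-alike of the lever alone.

How it is judged:
By the outcome, as a careful person would: the job done as asked, in the order asked, and still so for the second after the job is handed in, while the arm keeps its last pose, push and grip.
It also fails if it takes over 64 s, if anything falls off the work surface, if the arm or the gripper's body presses on something with over 40 N, if the wrist force passes 120 N, or if a joint passes its speed limit or range.

## Working session

There is one attempt and no reset: what is moved stays moved. The work goes in short steps, Python scripts to look and compute and a shell command to move; the robot and the scene stay as the last step left them, time stands still between calls to the robot, and variables do not carry over. Pictures are saved under pics/ and viewed, at most 10 in all, crops included, and the job is handed in when it is done.

```bash
mkdir -p pics; cat > h.py <<'E'
import numpy as np, cv2
from scipy.spatial.transform import Rotation as Ro
from bench import ctrl
def grab(n):
    ci=ctrl.camera_info(n); im,d=ctrl.get_image(n); return im,d,{k:np.array(v,float) for k,v in ci.items() if k in("intrinsics","D","R","t")}
def ray(ci,uv):
    p=cv2.undistortPoints(np.array(uv,float).reshape(-1,1,2),ci["intrinsics"],ci["D"]).reshape(-1,2)
    d=np.c_[p,np.ones(len(p))]@ci["R"]; return -ci["R"].T@ci["t"],d
def plane(ci,uv,z):
    o,d=ray(ci,uv); return o+d*((z-o[2])/d[:,2:])
def depthpts(ci,d,uv):
    o,r=ray(ci,uv); uv=np.array(uv,int).reshape(-1,2); return o+r*d[uv[:,1],uv[:,0]][:,None]
def proj(ci,X):
    return cv2.projectPoints(np.array(X,float).reshape(-1,3),cv2.Rodrigues(ci["R"])[0],ci["t"],ci["intrinsics"],ci["D"])[0].reshape(-1,2)
def twoview(c1,u1,c2,u2):
    o1,d1=ray(c1,u1);o2,d2=ray(c2,u2);d1=d1[0]/np.linalg.norm(d1[0]);d2=d2[0]/np.linalg.norm(d2[0])
    s=np.linalg.lstsq(np.c_[d1,-d2],o2-o1,rcond=None)[0];a=o1+s[0]*d1;b=o2+s[1]*d2
    return (a+b)/2,np.linalg.norm(a-b)
E
python3 - <<'E'
from h import *
for n in("scene","top"):
    im,d,ci=grab(n); cv2.imwrite(f"pics/{n}0.png",im); np.savez(f"pics/{n}0.npz",im=im,d=d,**ci)
    print(n,-ci["R"].T@ci["t"],ci["R"][2])
s=ctrl.get_state();print(s["time"],s["position"],s["tool_rot"],s["ft_force"],s["grip_width"])
E
```

```text
scene [1.15367967 0.03496733 1.00122168] [-0.58326958 -0.18329587 -0.7913275 ]
top [ 0.43668366 -0.16748727  1.28295509] [ 0.07208486  0.00141927 -0.99739749]
0.1 [ 0.24014512 -0.60348068  0.22160496] [-3.08378432e+00 -5.91242837e-01  7.13070347e-04] [-0.28739302 -0.76718535 -0.80658817] 0.9984801478072511
```

View pics/scene0.png

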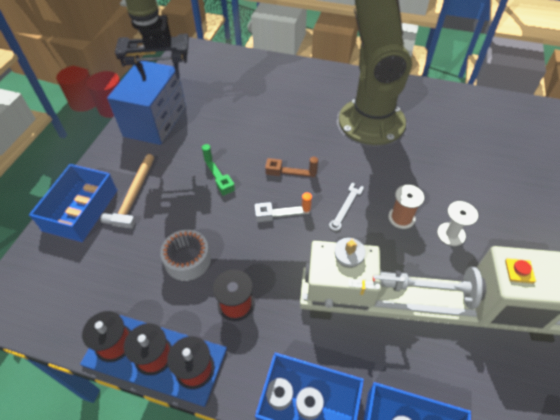

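View pics/top0.png

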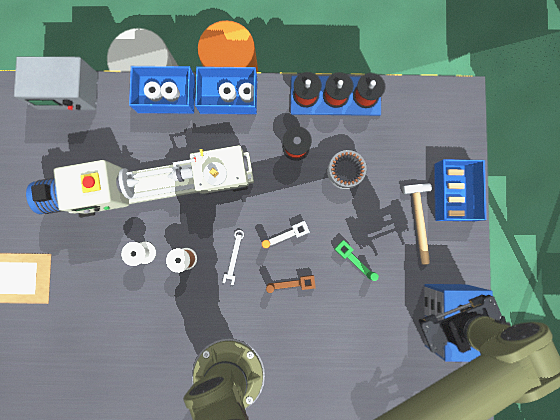

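Scene and top agree on three lever-like things (top view pixels): silver with an orange grip (hub 302,229, grip 267,243), brown (305,283) and green (345,248). The steel hub, alloy arm and orange grip fit the silver one. The winder stub is at about (214,172) in the top view. Next: measure, and make one enlarged crop.

```bash
python3 - <<'E'
from h import *
D={n:dict(np.load(f"pics/{n}0.npz")) for n in("scene","top")}
a=D["top"]["im"][205:265,250:320]; b=D["top"]["im"][140:200,180:260];c=D["scene"]["im"][185:225,245:325];e=D["scene"]["im"][230:305,305:395]
f=lambda x:cv2.resize(x,(400,300),interpolation=cv2.INTER_CUBIC)
cv2.imwrite("pics/crops.png",np.vstack([np.hstack([f(a),f(b)]),np.hstack([f(c),f(e)])]))
# orange grip in both views
for n,box in(("scene",(185,225,290,325)),("top",(230,255,255,280))):
    im=D[n]["im"];h=cv2.cvtColor(im,cv2.COLOR_BGR2HSV);m=cv2.inRange(h,(5,150,120),(20,255,255))
    r0,r1,c0,c1=box;k=np.zeros_like(m);k[r0:r1,c0:c1]=m[r0:r1,c0:c1]
    v,u=np.nonzero(k);print(n,"grip",len(u),u.mean(),v.mean(),u.min(),u.max(),v.min(),v.max())
    p=depthpts(D[n],D[n]["d"],np.c_[u,v]);print(np.median(p,0),p[p[:,2]>p[:,2].max()-.006].mean(0),p[:,2].max())
# hub, by height from depth in top
im,d=D["top"]["im"],D["top"]["d"]
def pts(r0,r1,c0,c1,n="top"):
    v,u=np.mgrid[r0:r1,c0:c1];uv=np.c_[u.ravel(),v.ravel()];p=depthpts(D[n],D[n]["d"],uv);return uv,p
uv,p=pts(210,255,255,320)
k=(p[:,2]>.02)&(p[:,2]<.04);print("hub?",k.sum(),p[k].mean(0))
kk=k&(uv[:,0]>285);print(cv2.minAreaRect(p[kk,:2].astype(np.float32)),np.median(p[kk,2]))
uv,p=pts(140,205,180,262)
for lo,hi in((.135,.15),(.163,.177),(.19,.215)):
    k=(p[:,2]>lo)&(p[:,2]<hi);print(lo,k.sum(),cv2.minAreaRect(p[k,:2].astype(np.float32)),np.median(p[k],0))
E
```

```text
scene grip 120 306.375 201.08333333333334 302 311 193 210
[ 0.43357653 -0.11372895  0.05896206] [1.15367967 0.03496733 1.00122168] 1.001221682921212
top grip 14 264.92857142857144 242.64285714285714 262 269 240 247
[ 0.42606845 -0.11145374  0.06726585] [ 0.42694524 -0.11061664  0.06874816] 0.07126186345271579
hub? 135 [ 0.46847853 -0.22163051  0.02981272]
((0.46980974078178406, -0.22436833381652832), (0.039511825889348984, 0.04411400854587555), 23.90609359741211) 0.0296858469630088
0.135 1515 ((0.6463410258293152, 0.027879685163497925), (0.11782917380332947, 0.15568959712982178), 10.30456256866455) [0.65319944 0.01167222 0.14448832]
0.163 380 ((0.6225596070289612, 0.030367311090230942), (0.06563785672187805, 0.06593620777130127), 69.94132995605469) [0.62024153 0.02906653 0.16968111]
0.19 45 ((0.6224132180213928, 0.030614977702498436), (0.017437290400266647, 0.017951983958482742), 50.74845504760742) [0.62112088 0.02957091 0.20141505]
```

View pics/crops.png

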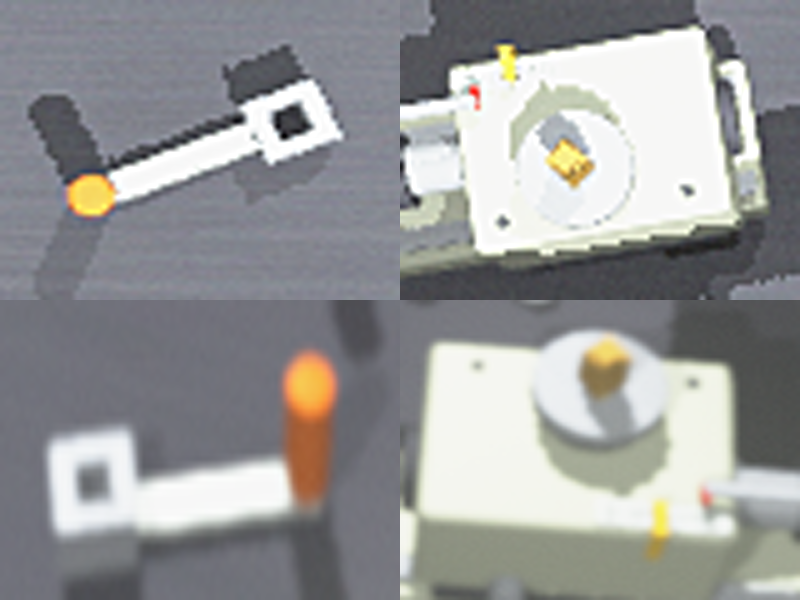

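The crop confirms it: silver hub with a square bore, alloy arm, orange grip. The 120 mm hub-to-grip distance and the 30 and 68 mm heights check. Stub at (0.622, 0.030), seat at 0.170, winder yaw about 10°. Working out the first move.

```bash
cat >> h.py <<'E'
def go(p,yaw=None):
    """print shift in current tool axes and world-vertical yaw/tilt errors (deg) in tool axes"""
    s=ctrl.get_state();R=Ro.from_rotvec(s["tool_rot"]);P=np.array(s["position"])
    x=R.as_matrix()[:,0];th=np.degrees(np.arctan2(x[1],x[0]))
    print("t",s["time"],"P",P.round(4),"yaw",th.round(2),"F",np.round(s["ft_force"],1),"T",np.round(s["torque"],2),"w",round(s["grip_width"]*87,1),"gf",round(s["grip_force"],1),"q",np.round(s["joint_positions"],2))
    if p is not None: print("shift mm",(R.inv().apply(np.array(p)-P)*1000).round(1))
    if yaw is not None:
        a=np.radians(yaw);G=Ro.from_matrix(np.c_[[np.cos(a),np.sin(a),0],[np.sin(a),-np.cos(a),0],[0,0,-1]])
        print("turn deg",np.degrees((R.inv()*G).as_rotvec()).round(2))
E
python3 -c "
from h import *
go([.47,-.224,.2],111)"
```

```text
t 0.1 P [ 0.2401 -0.6035  0.2216] yaw 21.71 F [-0.3 -0.8 -0.8] T [0.06 0.01 0.02] w 86.9 gf 0.0 q [ 1.21  0.32 -0.07  1.45  0.02  1.37 -0.06]
shift mm [ 353.9 -267.5   22. ]
turn deg [-8.000e-02 -7.000e-02 -8.929e+01]
```

```bash
python3 -m handwheel '[[0.087,0.0354,-0.02675,0,0,0,0],[0.087,0.0354,-0.02675,0,0,0,0],[0.087,0.0354,-0.02675,0,0,0,0],[0.087,0.0354,-0.02675,0,0,0,0],[0.087,0.0354,-0.02675,0,0,0,0],[0.087,0.0354,-0.02675,0.004,0,0,0],[0.087,0.0354,-0.02675,0.004,0,0,0],[0.087,0.0354,-0.02675,0.004,0,0,0],[0.087,0.0354,-0.02675,0.004,0,0,0],[0.087,0.0354,-0.02675,0.004,0,0,0]]'
python3 -m handwheel '[[0.087,0,0,0,0,0,-9.9],[0.087,0,0,0,0,0,-9.9],[0.087,0,0,0,0,0,-9.9],[0.087,0,0,0,0,0,-9.9],[0.087,0,0,0,0,0,-9.9],[0.087,0,0,0,0,0,-9.9],[0.087,0,0,0,0,0,-9.9],[0.087,0,0,0,0,0,-9.9],[0.087,0,0,0,0,0,-9.9],[0.087,0,0,0,0,0,0]]'
python3 - <<'E'
from h import *
go([.47,-.224,.2],111)
im,d,ci=grab("wrist");cv2.imwrite("pics/w1.png",im);np.savez("pics/w1.npz",im=im,d=d,**ci)
print(-ci["R"].T@ci["t"],ci["R"][2], proj(ci,[[.47,-.224,.03],[.427,-.112,.068]]))
E
```

```text
time: 1.35
position: [0.4706, -0.2231, 0.2021]
tool_rot: [-3.085, -0.591, 0.001]
ft_force: [0.1, -0.1, 0.0]
grip_width: 1.001
grip_force: 0.0
time: 2.6
position: [0.47, -0.2244, 0.2022]
tool_rot: [-1.786, -2.584, 0.0]
ft_force: [0.7, -0.1, -0.2]
grip_width: 0.997
grip_force: 0.0
t 2.6 P [ 0.47   -0.2244  0.2022] yaw 110.7 F [ 0.7 -0.1 -0.2] T [-0.03 -0.14 -0.04] w 86.8 gf 0.0 q [ 0.83  0.08 -0.46  1.78  0.04  1.29  0.73]
shift mm [0.4 0.1 2.2]
turn deg [-0.03 -0.03 -0.3 ]
[ 0.44430232 -0.15826385  0.36446622] [ 0.09245581 -0.24653687 -0.96471317] [[282.55382884 193.25664904]
 [282.08120961  75.47057304]]
```

View pics/w1.png

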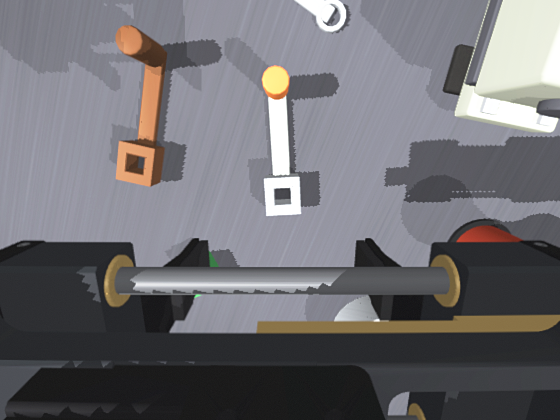

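The wrist view shows the silver lever with its bore at (282,196) and grip top at (276,80), and the brown lever at left. Measuring it closely.

```bash
python3 - <<'E'
from h import *
D=dict(np.load("pics/w1.npz"));T=dict(np.load("pics/top0.npz"));im=D["im"]
h=cv2.cvtColor(im,cv2.COLOR_BGR2HSV)
v,u=np.mgrid[165:225,255:312];uv=np.c_[u.ravel(),v.ravel()];p=depthpts(D,D["d"],uv)
w=(h[...,2]>190)&(h[...,1]<40); k=w[v,u].ravel()&(abs(p[:,2]-.03)<.008)
print("hub top",k.sum(),np.median(p[k,2]))
for z in(.03,):
    q=plane(D,uv[k],z);r=cv2.minAreaRect(q[:,:2].astype(np.float32));print("hub",r)
m=(h[168:222,260:306,2]<130).astype(np.uint8)
n,l,st,c=cv2.connectedComponentsWithStats(m)
for i in range(1,n):
    if 40<st[i,4]<800:
        cc=c[i]+[260,168];P=plane(D,[cc],.03)[0];print("bore",st[i],cc,P,np.array([twoview(D,cc,T,proj(T,[P])[0])[0]]))
m=cv2.inRange(h,(5,150,150),(22,255,255));m[:,:255]=0;m[:,300:]=0;m[110:]=0
v,u=np.nonzero(m);g=np.array([(u.min()+u.max())/2,v.mean()])
P=depthpts(D,D["d"],np.c_[u,v]);t=P[:,2]>.063;q=plane(D,np.c_[u,v][t],.068);print("griptop",P[t].mean(0),cv2.minEnclosingCircle(q[:,:2].astype(np.float32)))
print("2view grip",twoview(D,np.c_[u,v][t].mean(0),T,[265.2,242.6]), "2view hub",twoview(D,[282.3,196],T,[301.8,229.3]))
E
```

```text
hub top 1002 0.030102590450870548
hub ((0.47051796317100525, -0.22721871733665466), (0.03995708376169205, 0.044368281960487366), 23.84598159790039)
bore [ 29   0  17  39 246] [300.70325203 184.3495935 ] [ 0.48582538 -0.20683279  0.03      ] [[ 0.48582538 -0.20683279  0.03      ]]
bore [ 15  20  16  15 177] [282.29378531 193.71751412] [ 0.46991114 -0.22461697  0.03      ] [[ 0.46991114 -0.22461697  0.03      ]]
griptop [ 0.42921597 -0.12179921  0.06572007] ((0.4227420687675476, -0.11831764876842499), 0.01241956278681755)
2view grip (array([ 0.42340172, -0.10863115, -0.04310091]), np.float64(0.00078516776763772)) 2view hub (array([ 0.46948125, -0.22826737,  0.02727244]), np.float64(0.003412859272916102))
```

```bash
python3 -c "
from h import *
go([.4703,-.2268,.006],113.8)"
```

```text
t 2.65 P [ 0.4701 -0.2244  0.2022] yaw 110.61 F [-0.1  0.1  0.8] T [ 0.03 -0.11 -0.04] w 86.7 gf 0.0 q [ 0.83  0.08 -0.46  1.78  0.04  1.29  0.72]
shift mm [ -2.4  -0.5 196.2]
turn deg [-0.02 -0.02 -3.19]
```

```bash
python3 -m handwheel '[[0.087,-0.0024,-0.0005,0.03,0,0,-3.2],[0.087,0,0,0.04,0,0,0],[0.087,0,0,0.04,0,0,0],[0.087,0,0,0.04,0,0,0],[0.087,0,0,0.03,0,0,0],[0.087,0,0,0.016,0,0,0],[0.087,0,0,0,0,0,0]]'
python3 -m handwheel '[[0.03,0,0,0,0,0,0],[0.03,0,0,0,0,0,0],[0.03,0,0,0,0,0,0],[0.03,0,0,0,0,0,0],[0.03,0,0,0,0,0,0],[0.03,0,0,0,0,0,0]]' 50
python3 -c "
from h import *
go([.4703,-.2268,.006],113.8)"
```

```text
time: 3.52
position: [0.4701, -0.2266, 0.0058]
tool_rot: [-1.711, -2.632, 0.0]
ft_force: [-0.2, 0.7, 0.7]
grip_width: 1.001
grip_force: 0.0
time: 4.28
position: [0.471, -0.227, 0.0067]
tool_rot: [1.711, 2.634, 0.0]
ft_force: [0.1, -0.3, 0.1]
grip_width: 0.457
grip_force: 50.0
t 4.275 P [ 0.471  -0.227   0.0067] yaw 114.01 F [ 0.1 -0.3  0.1] T [-0.07 -0.14  0.  ] w 39.8 gf 50.0 q [ 0.79  0.3  -0.44  1.97  0.16  0.9   0.69]
shift mm [ 0.4 -0.5  0.7]
turn deg [0.02 0.02 0.21]
```

```bash
python3 -m handwheel '[[0.03,0,0,-0.03,0,0,0],[0.03,0,0,-0.05,0,0,0],[0.03,0,0,-0.05,0,0,0],[0.03,0,0,-0.05,0,0,0],[0.03,0,0,-0.05,0,0,0],[0.03,0,0,-0.04,0,0,0],[0.03,0,0,0,0,0,0],[0.03,0,0,0,0,0,0]]'
python3 - <<'E'
from h import *
go([.6225,.0305,.27],-41.3)
s=ctrl.get_state();R=Ro.from_rotvec(s["tool_rot"])
im,d,ci=grab("wrist");cv2.imwrite("pics/w2.png",im);np.savez("pics/w2.npz",im=im,d=d,**ci)
h=cv2.cvtColor(im,cv2.COLOR_BGR2HSV)
m=cv2.inRange(h,(5,150,150),(22,255,255));n,l,st,c=cv2.connectedComponentsWithStats(m);i=1+st[1:,4].argmax();print(st[i],c[i])
v,u=np.nonzero(l==i);P=depthpts(ci,d,np.c_[u,v]);zt=np.percentile(P[:,2],98);print("top z",zt)
t=P[:,2]>zt-.004
q=plane(ci,np.c_[u,v][t],zt);cc,r=cv2.minEnclosingCircle(q[:,:2].astype(np.float32));print(cc,r,"tool frame mm",R.inv().apply(np.r_[cc,zt]-np.array(s["position"]))*1e3)
E
```

```text
time: 5.28
position: [0.4697, -0.2265, 0.2744]
tool_rot: [-1.709, -2.632, 0.001]
ft_force: [0.3, 1.0, -4.9]
grip_width: 0.452
grip_force: 50.0
t 5.275 P [ 0.4697 -0.2265  0.2744] yaw 114.0 F [ 0.3  1.  -4.9] T [-0.02 -0.16 -0.05] w 39.3 gf 50.0 q [ 0.85  0.05 -0.46  1.67  0.02  1.43  0.8 ]
shift mm [172.6 244.2   4.3]
turn deg [-2.300e-01  1.300e-01  1.553e+02]
[ 250    0   55   51 1305] [270.18773946  18.02911877]
top z 0.3361113948094816
(0.42464756965637207, -0.1289282888174057) 0.007553908973932266 tool frame mm [107.64406731  -1.54804543 -61.44158   ]
```

View pics/w2.png

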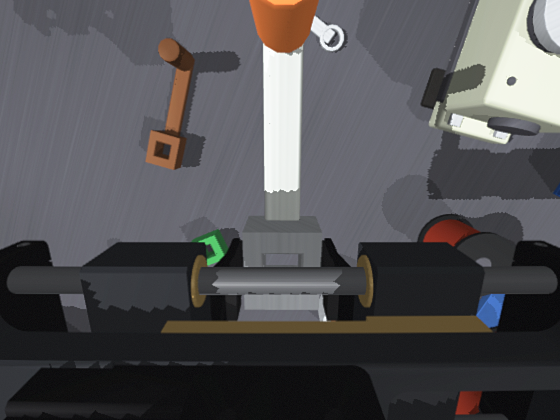

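```bash
python3 - <<'E'
from h import *
D=dict(np.load("pics/w2.npz"))
s=ctrl.get_state();R=Ro.from_rotvec(s["tool_rot"]);P=np.array(s["position"])
def f(x,y,zu): return proj(D,[P+R.apply([x/1e3,y/1e3,(6.5-zu)/1e3])])[0].round(1)
for x,z in((22,10),(22,30),(10,30),(-10,30),(107,68)): print(x,z,f(x,0,z),f(x,-20,z),f(x,20,z))
g=cv2.cvtColor(D["im"],cv2.COLOR_BGR2GRAY)
print(g[185:300,283].tolist())
for r in(100,150,205,225,245): print(r,g[r,236:332:2].tolist())
o,d=ray(D,[[283,217],[283,234],[283,254]])
for z in(10,30): print(z,R.inv().apply(plane(D,[[283,217],[283,234],[283,254]],P[2]-.0065+z/1e3)-P)*1e3)
E
python3 - <<'E'
import cv2
im=cv2.imread("pics/w2.png")[180:330,200:360];cv2.imwrite("pics/w2c.png",cv2.resize(im,None,fx=3.7,fy=3.7,interpolation=cv2.INTER_CUBIC))
E
```

```text
22 10 [282.8 219.7] [247.5 219.7] [318.2 219.7]
22 30 [283.  231.5] [243.  231.5] [323.  231.5]
10 30 [283.  253.7] [243.8 253.6] [322.1 253.7]
-10 30 [282.9 288.6] [245.2 288.6] [320.7 288.6]
107 68 [284.    6.8] [217.7   7. ] [350.2   7.1]
[241, 241, 241, 243, 246, 154, 127, 133, 135, 136, 135, 134, 135, 135, 135, 135, 135, 136, 135, 134, 135, 135, 134, 135, 133, 134, 134, 134, 134, 135, 134, 134, 134, 135, 131, 110, 92, 90, 92, 92, 92, 91, 93, 92, 91, 90, 92, 99, 111, 112, 111, 111, 112, 112, 111, 112, 111, 111, 110, 111, 111, 112, 111, 111, 111, 112, 113, 111, 92, 106, 107, 108, 109, 108, 109, 109, 110, 110, 111, 109, 91, 91, 48, 49, 60, 68, 73, 80, 84, 89, 90, 94, 100, 103, 110, 110, 114, 135, 143, 156, 155, 134, 127, 115, 111, 108, 104, 99, 98, 126, 147, 148, 146, 146, 146]
100 [106, 106, 106, 105, 105, 104, 106, 106, 106, 104, 102, 105, 106, 101, 250, 248, 248, 247, 245, 244, 246, 245, 240, 240, 242, 241, 240, 241, 241, 241, 242, 246, 190, 108, 105, 106, 105, 105, 106, 106, 105, 101, 104, 105, 106, 106, 104, 106]
150 [103, 107, 105, 109, 107, 105, 102, 105, 104, 106, 107, 104,
[... 446 characters left out ...]
04, 107, 91, 91, 91, 92, 94, 92, 92, 92, 89, 88, 90, 92, 93, 90, 90, 92, 94, 91, 91, 93, 93, 92, 92, 93, 92, 92, 91, 91, 91, 90, 89, 89, 91, 92, 90, 89, 89, 106, 107, 107, 109, 107, 107]
245 [15, 19, 23, 65, 113, 112, 111, 110, 110, 110, 113, 113, 110, 109, 110, 108, 111, 110, 110, 111, 109, 106, 107, 110, 111, 112, 107, 108, 112, 112, 109, 110, 112, 111, 110, 110, 111, 112, 112, 110, 110, 110, 113, 44, 23, 12, 16, 17]
10 [[23.56092782  0.08946917 -3.42023684]
 [13.39725987  0.10416389 -3.45480806]
 [ 1.00923578  0.12218678 -3.49694562]]
30 [[ 2.95218501e+01 -1.30392307e-02 -2.33998925e+01]
 [ 2.06336144e+01 -1.88536501e-04 -2.34301254e+01]
 [ 9.80015557e+00  1.55726751e-02 -2.34669751e+01]]
```

View pics/w2c.png

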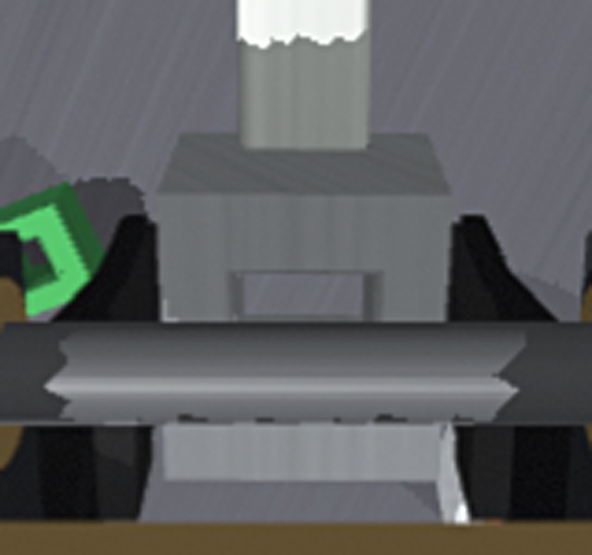

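Predicted and seen hub edges agree within 0.3 mm, so the hub is centred on the TCP and level, with its underside 6.5 mm below the TCP. Now over near the stub with it beside the arm in view.

```bash
python3 -m handwheel '[[0.03,0.025,0.0385,0,0,0,0],[0.03,0.025,0.0385,0,0,0,0],[0.03,0.025,0.0385,0,0,0,0],[0.03,0.025,0.0385,0,0,0,0],[0.03,0,0,0,0,0,0],[0.03,0,0,0,0,0,0]]'
python3 - <<'E'
from h import *
go([.6225,.0305,.27],-41.3)
im,d,ci=grab("wrist");cv2.imwrite("pics/w3.png",im);np.savez("pics/w3.npz",im=im,d=d,**ci)
print(proj(ci,[[.6225,.0305,.17],[.6225,.0305,.205]]))
E
```

```text
time: 6.08
position: [0.5697, -0.0735, 0.2745]
tool_rot: [-1.709, -2.632, 0.003]
ft_force: [0.4, -0.5, -4.0]
grip_width: 0.457
grip_force: 50.0
t 6.075 P [ 0.5697 -0.0735  0.2745] yaw 114.01 F [ 0.4 -0.5 -4. ] T [-0.21 -0.2  -0.01] w 39.8 gf 50.0 q [ 0.62  0.19 -0.61  1.54  0.11  1.45  0.42]
shift mm [73.5 90.6  4.3]
turn deg [ -0.17   0.24 155.31]
[[386.63973173 127.70025782]
 [402.30400916 127.29486367]]
```

View pics/w3.png

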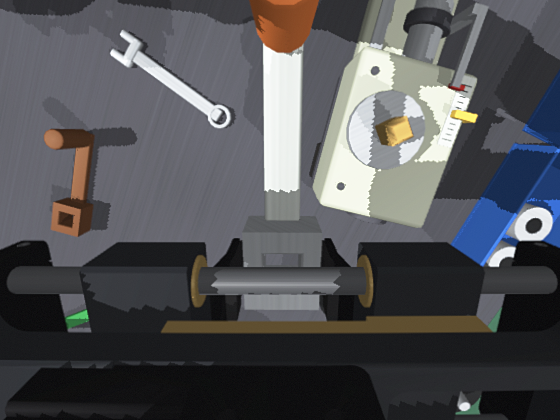

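The wrist view shows the seat at (386,130), stub top at (401,130), red pointer tip at (456,88) and yellow mark at (463,117). Measuring all of these.

```bash
python3 - <<'E'
from h import *
D=dict(np.load("pics/w3.npz"));T=dict(np.load("pics/top0.npz"));S=dict(np.load("pics/scene0.npz"))
def M(D,box,hsv=None,zr=None):
    r0,r1,c0,c1=box;v,u=np.mgrid[r0:r1,c0:c1];uv=np.c_[u.ravel(),v.ravel()];p=depthpts(D,D["d"],uv);k=np.ones(len(uv),bool)
    if hsv is not None: k&=cv2.inRange(cv2.cvtColor(D["im"],cv2.COLOR_BGR2HSV),*hsv)[v,u].ravel()>0
    if zr: k&=(p[:,2]>zr[0])&(p[:,2]<zr[1])
    return uv[k],p[k]
box=(80,180,335,435)
uv,p=M(D,box,None,(.165,.175));q=plane(D,uv,np.median(p[:,2]))
print("seat z",np.median(p[:,2]),len(uv),cv2.minEnclosingCircle(q[:,:2].astype(np.float32)),cv2.fitEllipse(cv2.convexHull(q[:,:2].astype(np.float32))))
uv,p=M(D,box,None,(.2,.21));print("stub top",np.median(p[:,2]),len(uv),cv2.minAreaRect(plane(D,uv,.205)[:,:2].astype(np.float32)))
uv,p=M(D,box,((8,90,60),(30,255,255)),(.172,.21));print("stub all",len(uv),p.min(0),p.max(0))
uv,p=M(D,(40,235,300,480),None,(.14,.15));print("housing",np.median(p[:,2]),cv2.minAreaRect(plane(D,uv,.145)[:,:2].astype(np.float32)))
Y=((20,150,150),(33,255,255));Rr=((170,150,80),(180,255,255));R2=((0,170,80),(6,255,255))
for n,X,b in(("wrist",D,(75,135,435,490)),("top",T,(140,170,180,215)),("scene",S,(270,305,355,390))):
    for nm,h in(("yellow",Y),("red",Rr),("red2",R2)):
        uv,p=M(X,b,h)
        if len(uv):print(n,nm,len(uv),uv.mean(0).round(1),np.median(p,0).round(4),p.min(0).round(4),p.max(0).round(4), "pl",plane(X,[uv.mean(0)],.15).round(4))
E
```

```text
seat z 0.16998966833137574 3953 ((0.6232159733772278, 0.028266413137316704), 0.034277476370334625) ((0.62311851978302, 0.028062589466571808), (0.06638456135988235, 0.06755028665065765), 98.14388275146484)
stub top 0.20425181493398317 437 ((0.6220932006835938, 0.028042564168572426), (0.016120079904794693, 0.016160137951374054), 49.38067626953125)
stub all 789 [0.61132739 0.0161647  0.17206886] [0.6345291  0.04003364 0.20663226]
housing 0.14502404413181602 ((0.6479169726371765, 0.02496296912431717), (0.1203560084104538, 0.15201784670352936), 10.421886444091797)
wrist yellow 68 [461.1 116.4] [0.6848 0.0695 0.1528] [ 0.5406 -0.0088 -0.0028] [0.7844 0.1245 0.4368] pl [[0.6874 0.0711 0.15  ]]
wrist red2 36 [457.8  87.6] [0.6696 0.0889 0.1559] [0.6621 0.087  0.1508] [0.6726 0.0928 0.1581] pl [[0.6708 0.0913 0.15  ]]
top yellow 10 [202.4 154.3] [0.6839 0.0733 0.1566] [0.6313 0.0321 0.1512] [0.694  0.0773 0.2044] pl [[0.6815 0.0715 0.15  ]]
top red2 2 [194.5 158. ] [0.6691 0.0932 0.1554] [0.6688 0.092  0.1544] [0.6693 0.0945 0.1563] pl [[0.6702 0.0945 0.15  ]]
scene yellow 11 [362.9 286.5] [0.6969 0.0742 0.1538] [0.6853 0.0725 0.14  ] [0.6999 0.0771 0.1551] pl [[0.6934 0.0744 0.15  ]]
```

```bash
python3 -m handwheel '[[0.03,0.024,0.029,0,0,0,0],[0.03,0.024,0.030,0,0,0,0],[0.03,0.0234,0.0297,0,0,0,9.7],[0.03,0,0,0,0,0,9.7],[0.03,0,0,0,0,0,9.7],[0.03,0,0,0,0,0,9.7],[0.03,0,0,0,0,0,9.7],[0.03,0,0,0,0,0,9.7],[0.03,0,0,0,0,0,9.7],[0.03,0,0,0,0,0,9.7],[0.03,0,0,0,0,0,9.7],[0.03,0,0,0,0,0,9.7]]'
python3 -m handwheel '[[0.03,0,0,0,0,0,9.7],[0.03,0,0,0,0,0,9.7],[0.03,0,0,0,0,0,9.7],[0.03,0,0,0,0,0,9.7],[0.03,0,0,0,0,0,9.7],[0.03,0,0,0,0,0,9.5],[0.03,0,0,0,0,0,0],[0.03,0,0,0,0,0,0]]'
python3 -c "
from h import *
go([.6225,.0282,.2165],-41)"
```

```text
time: 7.62
position: [0.6221, 0.0261, 0.2757]
tool_rot: [3.108, 0.451, -0.003]
ft_force: [-0.6, -0.5, -3.9]
grip_width: 0.451
grip_force: 50.0
time: 8.62
position: [0.6225, 0.0275, 0.2762]
tool_rot: [2.943, -1.098, -0.001]
ft_force: [0.6, 0.7, -3.6]
grip_width: 0.455
grip_force: 50.0
t 8.625 P [0.6225 0.0275 0.2762] yaw -40.92 F [ 0.6  0.7 -3.6] T [0.15 0.08 0.06] w 39.6 gf 50.0 q [ 0.18  0.26 -0.33  1.43  0.09  1.46 -2.43]
shift mm [-0.4 -0.6 59.7]
turn deg [0.04 0.02 0.08]
```

```bash
python3 -m handwheel '[[0.03,-0.0004,-0.0006,0.025,0,0,0],[0.03,0,0,0.025,0,0,0],[0.03,0,0,0.008,0,0,0],[0.03,0,0,0.004,0,0,0],[0.03,0,0,0.004,0,0,0],[0.03,0,0,0,0,0,0]]'
python3 -c "
from h import *
go([.6225,.0282,.1765],-41)"
```

```text
time: 9.38
position: [0.623, 0.0291, 0.211]
tool_rot: [-2.943, 1.1, -0.001]
ft_force: [-0.4, 0.2, -4.5]
grip_width: 0.456
grip_force: 50.0
t 9.375 P [0.623  0.0291 0.211 ] yaw -40.98 F [-0.4  0.2 -4.5] T [ 0.11  0.12 -0.02] w 39.7 gf 50.0 q [ 0.18  0.29 -0.33  1.53  0.1   1.34 -2.45]
shift mm [ 0.2  1.1 34.5]
turn deg [-0.02 -0.03  0.02]
```

```bash
python3 -m handwheel '[[0.03,0.0001,0.0004,0.004,0,0,0],[0.03,0,0,0.004,0,0,0],[0.03,0,0,0.004,0,0,0],[0.03,0,0,0,0,0,0]]'
python3 -c "
from h import *
go([.6225,.0282,.1765],-41)"
```

```text
time: 9.88
position: [0.6229, 0.0294, 0.1981]
tool_rot: [-2.942, 1.099, -0.0]
ft_force: [3.3, 2.5, -4.4]
grip_width: 0.458
grip_force: 50.0
t 9.875 P [0.6229 0.0294 0.1981] yaw -40.96 F [ 3.3  2.5 -4.4] T [ 0.66 -0.43  0.02] w 39.8 gf 50.0 q [ 0.18  0.3  -0.33  1.55  0.1   1.32 -2.45]
shift mm [ 0.5  1.2 21.6]
turn deg [-0.05  0.01  0.04]
```

```bash
python3 -m handwheel '[[0.03,0.0001,-0.0006,0.004,0,0,0],[0.03,0,0,0.004,0,0,0],[0.03,0,0,0.004,0,0,0],[0.03,0,0,0,0,0,0]]'
python3 -c "
from h import *
go([.6225,.0282,.1765],-41)"
```

```text
time: 10.38
position: [0.623, 0.0293, 0.1859]
tool_rot: [-2.943, 1.1, 0.001]
ft_force: [2.4, 1.7, -5.0]
grip_width: 0.457
grip_force: 50.0
t 10.375 P [0.623  0.0293 0.1859] yaw -40.99 F [ 2.4  1.7 -5. ] T [ 0.58 -0.43  0.04] w 39.7 gf 50.0 q [ 0.18  0.3  -0.33  1.56  0.1   1.29 -2.45]
shift mm [0.3 1.2 9.4]
turn deg [-0.    0.02  0.01]
```

```bash
python3 -m handwheel '[[0.03,0.0001,-0.0005,0.004,0,0,0],[0.03,0,0,0.003,0,0,0],[0.03,0,0,0.002,0,0,0],[0.03,0,0,0,0,0,0]]'
python3 -c "
from h import *
go([.6225,.0282,.1765],-41)"
```

```text
time: 10.88
position: [0.6232, 0.0293, 0.1771]
tool_rot: [2.942, -1.1, -0.001]
ft_force: [-0.7, 0.7, -4.7]
grip_width: 0.45
grip_force: 50.0
t 10.875 P [0.6232 0.0293 0.1771] yaw -41.0 F [-0.7  0.7 -4.7] T [ 0.24 -0.06  0.01] w 39.1 gf 50.0 q [ 0.18  0.31 -0.33  1.57  0.1   1.28 -2.45]
shift mm [0.2 1.3 0.6]
turn deg [ 0.04  0.02 -0.  ]
```

```bash
python3 -m handwheel '[[0.03,0,0,0.001,0,0,0],[0.03,0,0,0.001,0,0,0],[0.03,0,0,0,0,0,0]]'
python3 -c "
from h import *
go([.6225,.0282,.1765],-41)"
```

```text
time: 11.25
position: [0.6233, 0.0292, 0.1766]
tool_rot: [2.942, -1.1, 0.001]
ft_force: [-3.5, -0.9, 4.1]
grip_width: 0.454
grip_force: 50.0
t 11.25 P [0.6233 0.0292 0.1766] yaw -41.01 F [-3.5 -0.9  4.1] T [0.06 0.93 0.05] w 39.5 gf 50.0 q [ 0.18  0.31 -0.33  1.57  0.1   1.28 -2.45]
shift mm [0.  1.3 0.1]
turn deg [ 0.02 -0.03 -0.01]
```

```bash
python3 -m handwheel '[[0.087,0,0,-0.0015,0,0,0],[0.087,0,0,0,0,0,0],[0.087,0,0,0,0,0,0],[0.087,0,0,0,0,0,0],[0.087,0,0,0,0,0,0],[0.087,0,0,-0.02,0,0,0],[0.087,0,0,-0.04,0,0,0],[0.087,0,0,-0.04,0,0,0],[0.087,0,0,0,0,0,-10],[0.087,0,0,0,0,0,-10],[0.087,0,0,0,0,0,-10],[0.087,0,0,0,0,0,-10]]'
python3 -m handwheel '[[0.087,0,0,0,0,0,-10],[0.087,0,0,0,0,0,-10],[0.087,0,0,0,0,0,-10],[0.087,0,0,0,0,0,-10],[0.087,0,0,0,0,0,-10],[0.087,0,0,0,0,0,-10],[0.087,0,0,0,0,0,-10],[0.087,0,0,0,0,0,-10],[0.087,0,0,0,0,0,-10],[0.087,0,0,0,0,0,-10],[0.087,0,0,0,0,0,-10],[0.087,0,0,0,0,0,-10]]'
python3 -m handwheel '[[0.087,0,0,0,0,0,-10],[0.087,0,0,0,0,0,-10],[0.087,0,0,0,0,0,0]]'
python3 - <<'E'
from h import *
go([.7139,-.0495,.196],139)
for n in("wrist","top"):
    im,d,ci=grab(n);cv2.imwrite(f"pics/{n}4.png",im);np.savez(f"pics/{n}4.npz",im=im,d=d,**ci)
    h=cv2.cvtColor(im,cv2.COLOR_BGR2HSV);m=cv2.inRange(h,(5,150,120),(20,255,255))
    v,u=np.nonzero(m);p=depthpts(ci,d,np.c_[u,v]);k=(p[:,2]>.232)&(p[:,2]<.245)&(p[:,0]>.6)
    print(n,k.sum(),k.any() and p[k].mean(0))
a=cv2.imread("pics/wrist4.png");b=cv2.resize(cv2.imread("pics/top4.png")[120:210,170:270],(466,420))
cv2.imwrite("pics/both4.png",cv2.resize(np.hstack([a,b]),(800,327)))
E
```

```text
time: 12.75
position: [0.6238, 0.0295, 0.2788]
tool_rot: [3.141, -0.018, 0.003]
ft_force: [0.3, 0.1, 0.1]
grip_width: 0.995
grip_force: 0.0
time: 14.25
position: [0.6238, 0.0294, 0.2788]
tool_rot: [1.586, 2.71, 0.001]
ft_force: [-0.3, 0.6, 0.4]
grip_width: 0.996
grip_force: 0.0
time: 14.62
position: [0.6238, 0.0293, 0.2784]
tool_rot: [1.103, 2.94, 0.001]
ft_force: [0.1, -0.1, -0.3]
grip_width: 0.999
grip_force: 0.0
t 14.625 P [0.6238 0.0293 0.2784] yaw 138.88 F [ 0.1 -0.1 -0.3] T [ 0.04 -0.17  0.01] w 86.9 gf 0.0 q [ 0.48  0.32 -0.73  1.41  0.21  1.48  0.61]
shift mm [-119.6   -0.2   82.5]
turn deg [ 0.05  0.07 -0.12]
wrist 0 False
top 11 [ 0.70954064 -0.04821227  0.23651319]
```

View pics/both4.png

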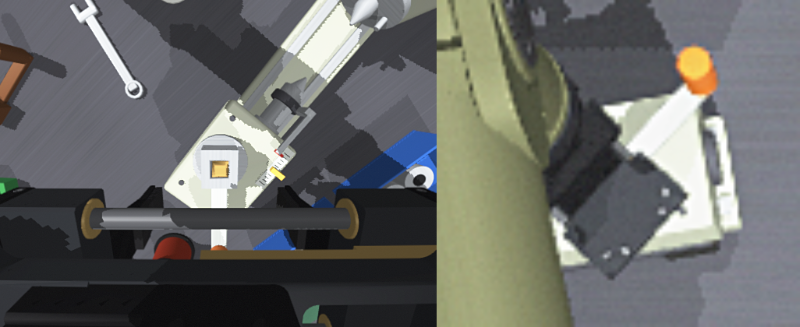

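The hub is round the stub (bore at about (281,218) in the wrist view), and the arm and orange grip point away over the housing's rear corner as planned. Checking that the hub is seated, and moving to the grip.

```bash
python3 - <<'E'
from h import *
D=dict(np.load("pics/wrist4.npz"));v,u=np.mgrid[180:245,245:320];p=depthpts(D,D["d"],np.c_[u.ravel(),v.ravel()])
k=(p[:,2]>.188)&(p[:,2]<.203);print("hub top z",np.percentile(p[k,2],[10,50,90]),k.sum());k=(p[:,2]>.2025)&(p[:,2]<.215);print("stub top",np.median(p[k],0),k.sum())
E
python3 -m handwheel '[[0.087,-0.04,0,0,0,0,0],[0.087,-0.04,0,0,0,0,0],[0.087,-0.039,0,0,0,0,0],[0.087,0,0,0.03,0,0,0],[0.087,0,0,0.03,0,0,0],[0.087,0,0,0.022,0,0,0],[0.087,0,0,0,0,0,0]]'
python3 -m handwheel '[[0.015,0,0,0,0,0,0],[0.015,0,0,0,0,0,0],[0.015,0,0,0,0,0,0],[0.015,0,0,0,0,0,0],[0.015,0,0,0,0,0,0],[0.015,0,0,0,0,0,0],[0.015,0,0,0,0,0,0]]' 30
python3 -c "
from h import *
go([.7139,-.0495,.196],139)"
```

```text
hub top z [0.19844558 0.20003472 0.2010099 ] 2177
stub top [0.62317356 0.0284991  0.20477805] 255
time: 15.6
position: [0.7121, -0.049, 0.1931]
tool_rot: [-1.102, -2.938, 0.003]
ft_force: [0.1, -0.0, 0.6]
grip_width: 1.002
grip_force: 0.0
time: 16.48
position: [0.7133, -0.0487, 0.195]
tool_rot: [-1.1, -2.943, 0.0]
ft_force: [-0.4, 0.2, -0.1]
grip_width: 0.294
grip_force: 30.1
t 16.475 P [ 0.7133 -0.0487  0.195 ] yaw 139.0 F [-0.4  0.2 -0.1] T [ 0.13 -0.14  0.02] w 25.6 gf 30.1 q [ 0.47  0.55 -0.66  1.28  0.33  1.41  0.68]
shift mm [-1.  -0.2 -1. ]
turn deg [-0.01  0.    0.  ]
```

Hub top at 0.200 m, so it is fully seated, and the grip is held. Now the arc, radius 120 mm, clockwise.

```bash
python3 -m handwheel '[[0.015,0.0005,-0.0105,0,0,0,5],[0.015,0.0005,-0.0105,0,0,0,5],[0.015,0.0005,-0.0105,0,0,0,5],[0.015,0.0005,-0.0105,0,0,0,5],[0.015,0.0005,-0.0105,0,0,0,5],[0.015,0.0005,-0.0105,0,0,0,5],[0.015,0,0,0,0,0,0],[0.015,0,0,0,0,0,0]]' 45
cat >> h.py <<'E'
def pm(tag):
    c,s=np.cos(np.radians(10.4)),np.sin(np.radians(10.4));O=np.array([.6225,.0282])
    for n in("wrist","top","scene"):
        im,d,ci=grab(n);cv2.imwrite(f"pics/{n}{tag}.png",im);np.savez(f"pics/{n}{tag}.npz",im=im,d=d,**ci)
        h=cv2.cvtColor(im,cv2.COLOR_BGR2HSV);b=proj(ci,[[.677,.075,.15]])[0].astype(int);W=75 if n=="wrist" else 25
        for nm,lo,hi in(("yel",(20,130,100),(33,255,255)),("red",(0,150,80),(7,255,255))):
            m=cv2.inRange(h,lo,hi);v,u=np.nonzero(m);k=(abs(u-b[0])<W)&(abs(v-b[1])<W);uv=np.c_[u,v][k]
            if not len(uv):print(n,nm,"none");continue
            p=depthpts(ci,d,uv);q=(p[:,:2]-O)@np.array([[c,-s],[s,c]]);g=(p[:,2]>.143)&(p[:,2]<.165)&(q[:,0]>38)if 0 else (p[:,2]>.143)&(p[:,2]<.165)&(q[:,0]>.03)
            if g.any():print(n,nm,g.sum(),"uv",uv[g].mean(0).round(1),"wx",(q[g,0].min()*1e3).round(1),(q[g,0].max()*1e3).round(1),"wy min/med/max",(np.array([q[g,1].min(),np.median(q[g,1]),q[g,1].max()])*1e3).round(1),"z",np.median(p[g,2]).round(4))
E
python3 -c "
from h import *
go([.62,-.09,.196],73);pm(5)"
```

```text
time: 17.48
position: [0.6628, -0.0823, 0.1952]
tool_rot: [1.82, 2.559, 0.004]
ft_force: [4.7, 1.1, -3.2]
grip_width: 0.292
grip_force: 45.0
t 17.475 P [ 0.6628 -0.0823  0.1952] yaw 109.15 F [ 4.7  1.1 -3.2] T [ 0.28 -1.08 -0.04] w 25.4 gf 45.0 q [ 0.52  0.43 -0.58  1.43  0.24  1.35  0.26]
shift mm [  6.7 -42.9  -1. ]
turn deg [ 0.17 -0.05 36.15]
wrist yel 600 uv [403.1  20.6] wx 61.9 82.3 wy min/med/max [27.1 30.  35.3] z 0.1546
wrist red none
top yel 16 uv [201.1 151.8] wx 62.8 82.0 wy min/med/max [30.5 33.7 36.6] z 0.1559
top red 3 uv [197.3 158.3] wx 50.0 58.6 wy min/med/max [46.4 47.4 47.4] z 0.1581
scene yel 28 uv [362.9 285.6] wx 67.1 85.8 wy min/med/max [29.9 32.4 34.6] z 0.1537
scene red none
```

```bash
python3 -m handwheel '[[0.015,0.0005,-0.0105,0,0,0,5],[0.015,0.0005,-0.0105,0,0,0,5],[0.015,0.0005,-0.0105,0,0,0,5],[0.015,0.0005,-0.0105,0,0,0,5],[0.015,0.0005,-0.0105,0,0,0,5],[0.015,0.0005,-0.0105,0,0,0,5],[0.015,0,0,0,0,0,0],[0.015,0,0,0,0,0,0]]'
python3 - <<'E'
from h import *
go(None);pm(6)
a=cv2.resize(cv2.imread("pics/top6.png")[130:200,165:265],(400,280),interpolation=2);b=cv2.resize(cv2.imread("pics/scene6.png")[240:310,320:420],(400,280),interpolation=2)
w=cv2.imread("pics/wrist6.png")[0:210,260:560];cv2.imwrite("pics/c6.png",np.vstack([np.hstack([a,b]),np.hstack([cv2.resize(w,(400,280)),np.zeros((280,400,3),np.uint8)])]))
E
```

```text
time: 18.62
position: [0.6013, -0.0864, 0.1952]
tool_rot: [2.42, 2.0, 0.006]
ft_force: [7.4, 1.6, -4.3]
grip_width: 0.286
grip_force: 45.0
t 18.625 P [ 0.6013 -0.0864  0.1952] yaw 79.13 F [ 7.4  1.6 -4.3] T [ 0.2  -1.58 -0.18] w 24.9 gf 45.0 q [ 0.53  0.28 -0.52  1.59  0.14  1.3  -0.2 ]
wrist red none
top yel 16 uv [201.1 151.9] wx 62.3 81.6 wy min/med/max [30.6 33.9 36.5] z 0.1545
top red 4 uv [200.5 157.5] wx 48.7 61.2 wy min/med/max [35.8 38.5 39.2] z 0.1548
scene yel 28 uv [363.  285.2] wx 60.2 85.8 wy min/med/max [29.9 32.2 34.6] z 0.1542
scene red none
```

View pics/c6.png

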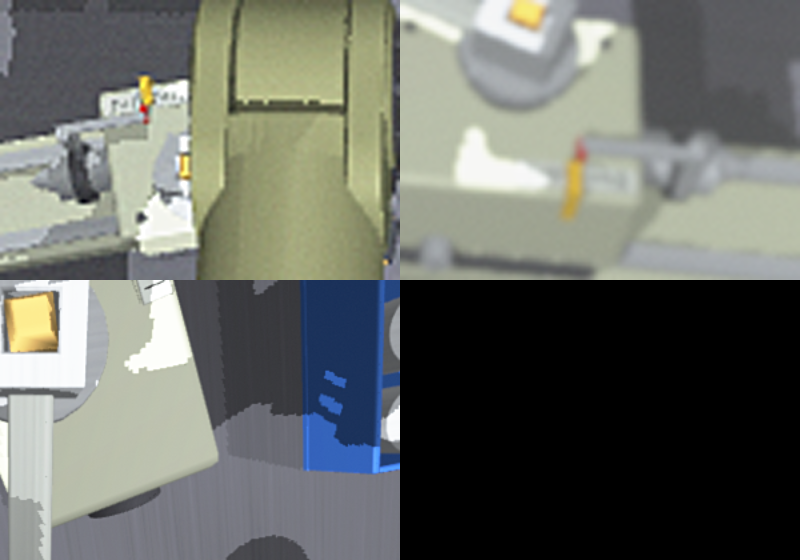

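Pointer is almost there: red (crop 145,115) is just left of yellow (145,90) in the top view, and red (580,150) is just right of yellow (574,185) in the scene view. Measuring by sub-pixel colour centroids.

```bash
cat >> h.py <<'E'
def cen(tag):
    c,s=np.cos(np.radians(10.4)),np.sin(np.radians(10.4));O=np.array([.6225,.0282])
    for n in("top","scene"):
        D=dict(np.load(f"pics/{n}{tag}.npz"));b=proj(D,[[.68,.068,.152]])[0].astype(int)
        x0,y0=b-16;im=D["im"][y0:y0+32,x0:x0+32].astype(float);B,G,R=im[...,0],im[...,1],im[...,2]
        v,u=np.mgrid[y0:y0+32,x0:x0+32]
        for nm,w in(("red",np.clip(R-1.0*np.maximum(G,B)-35,0,None)*(G<0.6*R)),("yel",np.clip(G-B-45,0,None)*(G>=.6*R))):
            X=plane(D,np.c_[u.ravel(),v.ravel()],.155);q=(X[:,:2]-O)@np.array([[c,-s],[s,c]])*1e3
            w=w.ravel()*(q[:,0]>40)*(q[:,0]<95);m=(w[:,None]*q).sum(0)/max(w.sum(),1e-9);sd=np.sqrt((w[:,None]*(q-m)**2).sum(0)/max(w.sum(),1e-9))
            print(tag,n,nm,(w>0).sum(),"wx,wy",m.round(1),"sd",sd.round(1))
E
python3 -c "
from h import *
cen(0)
cen(5);cen(6)"
```

```text
0 top red 5 wx,wy [56.5 55.8] sd [3.7 1.2]
0 top yel 21 wx,wy [72.  33.7] sd [6.  2.1]
0 scene red 0 wx,wy [0. 0.] sd [0. 0.]
0 scene yel 46 wx,wy [78.  32.1] sd [7.1 1.8]
5 top red 3 wx,wy [56.4 47.8] sd [3.4 0.7]
5 top yel 59 wx,wy [73.  30.2] sd [ 6.9 12.9]
5 scene red 0 wx,wy [0. 0.] sd [0. 0.]
5 scene yel 49 wx,wy [79.4 31.9] sd [8.  1.8]
6 top red 6 wx,wy [57.4 38. ] sd [3.6 1.3]
6 top yel 60 wx,wy [71.9 31.6] sd [ 7.1 10. ]
6 scene red 1 wx,wy [60.2 36.5] sd [0. 0.]
6 scene yel 52 wx,wy [79.3 32. ] sd [8.1 1.9]
```

```bash
python3 -m handwheel '[[0.015,0.0005,-0.0105,0,0,0,5],[0.015,0.0005,-0.0105,0,0,0,5],[0.015,0.0002,-0.006,0,0,0,2.9],[0.015,0,0,0,0,0,0],[0.015,0,0,0,0,0,0],[0.015,0,0,0,0,0,0]]'
python3 - <<'E'
from h import *
go(None);pm(7);cen(7)
f=lambda n,r,c:cv2.resize(cv2.imread(f"pics/{n}7.png")[r:r+50,c:c+60],(400,333),interpolation=2)
cv2.imwrite("pics/c7.png",np.hstack([f("top",135,175),f("scene",255,335)]))
E
```

```text
time: 19.52
position: [0.5761, -0.0783, 0.1952]
tool_rot: [2.629, 1.715, 0.008]
ft_force: [8.6, 2.1, -5.3]
grip_width: 0.29
grip_force: 45.0
t 19.525 P [ 0.5761 -0.0783  0.1952] yaw 66.24 F [ 8.6  2.1 -5.3] T [ 0.13 -1.84 -0.19] w 25.2 gf 45.0 q [ 0.52  0.22 -0.5   1.66  0.11  1.29 -0.41]
wrist red none
top yel 17 uv [201.1 151.8] wx 62.7 82.7 wy min/med/max [31.  34.  37.1] z 0.1547
top red 2 uv [202.5 157.5] wx 51.8 58.6 wy min/med/max [32.2 32.3 32.4] z 0.1547
scene yel 21 uv [363.2 285.6] wx 67.0 85.8 wy min/med/max [29.9 32.3 34.6] z 0.1537
scene red none
7 top red 7 wx,wy [56.  33.2] sd [3.8 1.8]
7 top yel 46 wx,wy [71.2 33.3] sd [6.9 5.2]
7 scene red 0 wx,wy [0. 0.] sd [0. 0.]
7 scene yel 52 wx,wy [79.7 32.1] sd [8.3 1.9]
```

View pics/c7.png

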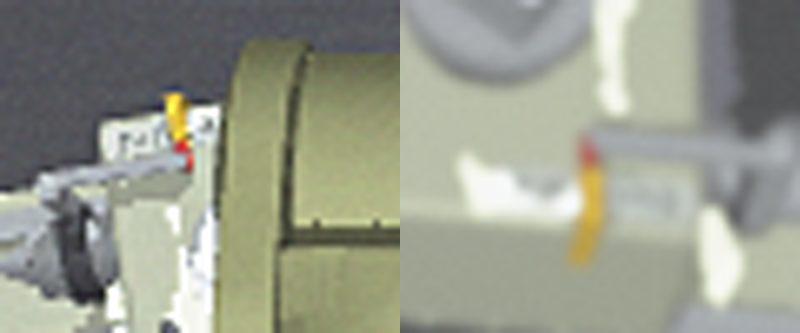

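```bash
python3 - <<'E'
from h import *
D=dict(np.load("pics/scene7.npz"));c,s=np.cos(np.radians(10.4)),np.sin(np.radians(10.4))
im=D["im"][270:292,355:375].astype(int);B,G,R=im[...,0],im[...,1],im[...,2]
v,u=np.mgrid[270:292,355:375]
for nm,w in(("red",np.clip(R-G-25,0,None)*(G<.7*R)*(G<B*1.35)),("yel",np.clip(G-B-30,0,None)*(v<284))):
    uv=[(w*u).sum()/w.sum(),(w*v).sum()/w.sum()];X=plane(D,[uv],.155)[0,:2]-[.6225,.0282];print(nm,(w>0).sum(),np.round(uv,1),(X@np.array([[c,-s],[s,c]])*1e3).round(1))
E
```

```text
red 3 [362.7 277.7] [60.  31.6]
yel 20 [363.3 281.7] [69.3 32.8]
```

Both views put the pointer within about 1 mm of the mark's middle (half width 3.5 mm), with steady force and grip. Handing in.

```bash
python3 -c "
from h import *
go(None);print(ctrl.close_job())"
```

```text
t 19.675 P [ 0.5761 -0.0784  0.1952] yaw 66.24 F [ 9.6  1.9 -5.3] T [ 0.09 -1.82 -0.18] w 25.0 gf 45.0 q [ 0.52  0.22 -0.5   1.66  0.11  1.29 -0.41]
the job is handed in; nothing more can be done
None
```

The lever is fully seated on the stub and pulled clockwise, the gripper still holds it with the pointer about 1 mm from the middle of the yellow mark, and I handed the job in at 19.7 s; the verdict was not shown.

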